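# Press a brass blank in the bench-mounted locking pliers and release it

## Task

Gently slide the brass blank along its guide between the jaws of the board-mounted locking pliers until you feel it meet the stop, pressing it home with some 5 to 10 N, then squeeze the pliers' handles together until they snap over centre, and let go so that they stay locked on the blank by themselves for about a second. Then pull the release lever (not the handle) so that the pliers spring open and the lever returns, leaving the blank home in its guide; never push the blank with more than 12 N or the handle with more than 30 N, and leave the other things on the bench alone.

Things in the scene. Friction and masses are not known exactly. Their poses are not given: they have to be found in the camera images.
- stand: Wooden board 300 x 160 x 18 mm fixed to the bench, carrying steel locking pliers that lie level. Origin: bench height, under the throat. BOARD FRAME, used below in mm: +x from handles to jaws (roughly the robot's left, world +y), +y to the moving handle's side (robot's side), z up. The board spans x -150..150, y -85..75; nothing on it is above z 68.
- stop (a point): Nominal place of the stop's face between the jaws, board x 20, y 0, z 52. The real face, a steel tongue, is set at random up to 6 mm to either side along x and held rigidly: find it by feel with the blank's inner end. Fixed jaw: x 13..56, face y -6.2, top z 68. Moving jaw: x 24..54, closes along -y by some 2 mm to meet the blank; its slide and cam reach y 78, z 68, x -20..55.
- guide_mid (a point): Middle of the guide, on the block's top: board x 97, y 0, z 44. The wooden block spans x -5..135, y -35..35, top z 44; two steel rails x 62..132, 13.5 mm apart, 6 mm wide, tops at z 49, keep the blank along x. Beyond x 135 there is free air down to the board.
- fixed_grip (a point): Point on the outer face of the fixed handle at board x -100, y -20, z 54. The fixed handle is a straight bar along x from -119 to 6, y -20..-10, z 46..62; free air under and beside it down to the board (z 18).
- blank: Brass bar 70 (along board x) x 12 x 16 mm, loose, 90 to 140 g, between the guide rails on the block (underside z 44, top z 60), 9 to 45 mm short of home. Origin: centre of its underside; home is at board x 49 to 61, where it meets the stop. Push it along board -x on its outer (+x) end, fingertips down beyond it: under 2 N until it meets the rigid stop.
- grip: Moving handle: steel U channel 120 long, 12 thick, 16 mm tall (z 46..62). Origin: its pivot (board x -5, y 16, z 54); own +x along the handle towards the jaws, so it runs from own x -2 to -122; outer face own y +6. Locked it is parallel to the fixed handle within 0.03 rad; open it stands 0.2 rad further out.
- squeeze_point (a point): Point on the moving handle's outer face, 95 mm from the pivot, mid height: one finger here, the other on the outer face of the fixed handle at the same board x. Width over both: 55 to 65 mm at the start, 38 to 48 mm locked. Only this handle moves: the hand must shift towards the fixed handle as it closes.
- handle (a joint): Moving handle angle, rad: 0 open (start), grows when squeezed. The jaw meets the blank near 0.03; resistance climbs to some 10 N at the squeeze point, fades to nothing at 0.15 (centre), then the handle snaps by itself to its stop at 0.20: locked. An adjusting screw, set at random, turns the handle bar by up to 0.03 rad (3 mm) against this angle, so feel for the lock.
- lever (a joint): Release lever angle relative to the moving handle, rad: 0 at rest, 0.26 fully pulled, springs back. Hinged in the moving handle 50 mm behind its pivot. Pulled towards board +y it pries the locked handle back over centre: 2 to 6 N over 12 to 25 mm of tail travel, then handle and jaw fly open, the tail with them (some 40 mm further). Tugging the locked handle itself does not count.
- tail: Tail of the release lever: upright steel tab 24 (x) x 8 (y) x 22 mm (z 45..67), beyond the ends of both handles. Origin: middle, at z 54; about board x -167, y -6 when locked, up to y 32 open. Fingers held shut can hook it from its -y side, where there is free air down to the bench, or pinch it across its 8 mm.
- spare: Spare brass bar 40 x 12 x 10 mm lying on the board on the fixed-handle side: leave alone. Origin: centre of its underside.
- collar: Small steel ring 26 mm across, 8 mm tall, lying on the board on the fixed-handle side: leave alone. Origin: centre of its underside.
- jar: Glass jar 56 mm wide, 75 mm tall: leave alone. Origin: centre of its underside.
- tin: Open aluminium tin 70 mm wide, 60 mm tall: leave alone. Origin: centre of its underside.
- hammer: Hammer 240 mm long lying on the bench: leave alone.
- dapping_block: Domed steel block 64 mm wide, 48 mm tall: leave alone. Origin: centre of its underside.
- needle_file: Hand tool with a handle, 170 mm long, lying on the bench: leave alone.
Mind the look-alikes: they are no part of the job. Leave any red or turquoise look-alike of the blank alone.

How it is judged (in metres and radians):
On the way, in this order (a step that is already met when the one before it is completed fails the run):
1. the robot presses the blank home against the stop with the handles still open (handle below 0.02 rad): 4 N or more between the blank and the pliers (contact force between blank and stand above 4 N and x of blank in the frame of stand below 0.0625 m and value of joint handle below 0.02 rad and contact force between the fingers and blank above 2.5 N), for 0.05 s.
2. the handles are locked over centre on the seated blank and nothing of the robot touches them, for half a second (value of joint handle above 0.17 rad and x of blank in the frame of stand below 0.0625 m and contact force between the fingers and grip below 0.3 N and contact force between the fingers and stand below 0.3 N), for 0.5 s.
3. the release lever is pulled while the handle is still locked (value of joint lever above 0.05 rad and value of joint handle above 0.15 rad), for 0.02 s.
At the end, for the whole second after the job is handed in: The handles are open (handle joint below 0.11 rad), the release lever is back at rest (below 0.04 rad), and the blank lies at rest in its guide with its origin at most 64 mm from the board's origin along the board (3 mm from the outermost home) (value of joint handle below 0.11 rad and value of joint lever below 0.04 rad and x of blank in the frame of stand below 0.064 m and z of blank in the frame of stand below 0.048 m and linear speed of blank below 0.02 m/s); the robot touches nothing.
It fails at once if the blank is pushed or gripped with more than 15 N (contact force between the fingers and blank above 15 N).
It fails at once if the moving handle is pressed with more than 40 N (contact force between the fingers and grip above 40 N).
It fails at once if a bystander is moved by more than 20 mm (distance of any of jar, tin, hammer, dapping_block, needle_file, spare, collar from where it was at the start of the episode above 0.02 m).
It also fails if it takes over 59 s, if anything falls off the work surface, if the arm or the gripper's body presses on something with over 40 N, if the wrist force passes 120 N, or if a joint passes its speed limit or range.

## Robot

A 6-joint arm with a two-finger parallel gripper is mounted at the origin on the work surface. World frame = base frame: x ahead of the robot, y to its left, z up, the work surface at z = 0. Lengths are in mm, angles in rad, forces in N, time in s.
With the tool pointing down it reaches from about 350 to 775 mm from the base axis. Payload 7.3 kg.
Tool frame: the origin (TCP) lies at the very end of the fingers, on their centre line; the grasp point (between the pads) lies 19 mm behind it; z points along the fingers, y is the line along which they close (so a half turn about z gives the same grasp; the last joint's range is limited). The gripper opens to 92 mm and grips with 3 to 60 N. Pads are 19 mm wide; open, the fingers measure 130 mm over their backs; the gripper's body (75 mm by 190 mm) begins 47 mm behind the grasp point.
Start: joints at [-1.255, 0.342, 1.524, -0, 1.275, -0.146], TCP at [233.943, -470.016, 226.741] pointing down, gripper open.
Joint ranges: [-2.53, 2.53], [-0.77, 2.02], [0.04, 2.7], [-1, 4.14], [0.28, 2.66], [-3.11, 3.11]. Speed limits (rad/s): [2.57, 2.57, 3.14, 3.14, 3.14, 3.14].

## Interface

Orientations are given as [roll, pitch, yaw] about the fixed x, y, z axes, in that order (R = Rz(yaw) Ry(pitch) Rx(roll)).
In Python, from plant import get_obs, vision, workorder gives the robot as it stands.
- The arm moves only by the shell command python3 -m pendant 'ROWS' [OPENING]. ROWS is a JSON object of lists of equal length, an entry for each row: "dp": the shift along the tool's x, y, z in m, a list of three; "rotation": the turn, a rotation vector about the tool's x, y, z in rad, a list of three. A call has 1 to 8 rows; each row is the pose to reach, as a shift and turn from the pose commanded when the call began, along the tool's axes at that moment; what a row does not reach only later rows make up. A row lasts 1/8 s, in which the tool goes at most 62.5 mm and 10.7 degrees, less where a joint would pass 70% of its speed; a pose out of reach is approached as far as the arm can. A call with a gripper value outside its range is refused whole. OPENING is the finger opening in m, from 0 to 0.0918, set as the call begins (- or left out, the last holds). The fingers move at their own pace and stop on an object; the grip force is fixed at half the most. Time passes only in rows, so rows that repeat a pose let the fingers close. It gives the time, the measured TCP pose, the force, the opening and the grip force at its end, in the units of the state.
- get_obs(): the state, without advancing time (a new reading comes with each control period).
- vision.capture(name): name is "side" or "top" or "wrist"; returns a dict with "pixels" (400x640x3 uint8, red, green, blue), "vfov" (degrees; the focal length in pixels is half the picture's height over the tangent of half this angle, whatever the lens; pixels are square), "cx", "cy" (the principal point, pixels), "dist" ([k1, k2, p1, p2, k3] as OpenCV has them; the pictures are not rectified), "pose" (4x4, takes a point from camera to world coordinates); the wrist camera has in their place "T_tool_cam" (4x4, takes a point from camera to tool coordinates, whose origin is the TCP and whose axes are the flange's). Camera axes: x right, y up, looking along -z (the intrinsics and any distortion apply to the point x, -y, -z); pixel columns grow to the right and rows downward; lengths in mm; the calibration is good to about 2 mm. A picture is of the moment at which its call begins: read the wrist's pose just before it. There is no depth.
- workorder.close_job(): hands the job in; it is judged then, once.
The state is a dict: "time": time; "joint_positions": joint angles; "dq": joint speeds; "tau": joint torques, N m; "tool_pos": TCP position; "tcp_rot": TCP orientation; "contact_force": force on the tool from outside, world axes, zero at the start; "moment": the same for the moment, N m; "grip_width": finger opening in mm; "finger_force": force on a finger pad.
Only numpy, scipy, OpenCV 4.12 (cv2) and the standard library are available. Lean on these libraries where they do the work, as an engineer would, in place of code of your own. Each camera call takes 0.05 s, during which the arm holds its last target. There are 200 camera calls.

## Working session

There is one attempt and no reset: what is moved stays moved. The work goes in short steps, Python scripts to look and compute and a shell command to move; the robot and the scene stay as the last step left them, time stands still between calls to the robot, and variables do not carry over. Pictures are saved under pics/ and viewed, at most 10 in all, crops included, and the job is handed in when it is done.

```bash
ls; mkdir -p pics; python3 - <<'E'
from plant import get_obs, vision
import cv2
print(get_obs())
for n in ("top","side"):
    c=vision.capture(n); cv2.imwrite(f"pics/{n}0.png",c["pixels"][:,:,::-1])
    print(n,c["vfov"],c["cx"],c["cy"],c["dist"],c["pose"])
E
```

```text
pics
{'time': 0.0, 'joint_positions': array([-1.25499483e+00,  3.42723345e-01,  1.52504309e+00, -4.76611565e-05,
        1.27538434e+00, -1.45962571e-01]), 'dq': array([ 0.00169746, -0.00059936, -0.00047911,  0.00020118, -0.00141922,
        0.00069989]), 'tau': array([-2.27069642e-03, -4.31250179e+01, -2.44225574e+01,  7.16648530e-02,
        5.58863988e-02, -1.41189844e-04]), 'tool_pos': array([ 233.79562942, -469.60251781,  226.03553891]), 'tcp_rot': array([-3.14004447e+00, -1.81530224e-04,  4.61777841e-01]), 'contact_force': array([ 0.84676347,  0.68809711, -0.01175767]), 'moment': array([-0.00341795, -0.01091677,  0.03320439]), 'finger_force': 0.0, 'grip_width': 91.74650887423336}
top 53.581026409922906 315.9384959134427 195.6194508904149 [-0.07926926  0.          0.          0.          0.        ] [[-1.93796117e-02  9.79189254e-01 -2.02021871e-01  4.06236678e+02]
 [-9.99799176e-01 -2.00108846e-02 -1.08267121e-03 -1.67626734e+01]
 [-5.10277635e-03  2.01960318e-01  9.79380412e-01  1.16213491e+03]
 [ 0.00000000e+00  0.00000000e+00  0.00000000e+00  1.00000000e+00]]
side 48.26728329923917 318.1573623553276 200.55348844470453 [-0.02478217  0.          0.          0.          0.        ] [[-9.55395975e-01  1.75627404e-01 -2.37431137e-01  3.10606683e+02]
 [-2.94560635e-01 -6.24596822e-01  7.23265402e-01  8.57191589e+02]
 [-2.12735086e-02  7.60942721e-01  6.48470210e-01  8.62607668e+02]
 [ 0.00000000e+00  0.00000000e+00  0.00000000e+00  1.00000000e+00]]
```

View pics/top0.png

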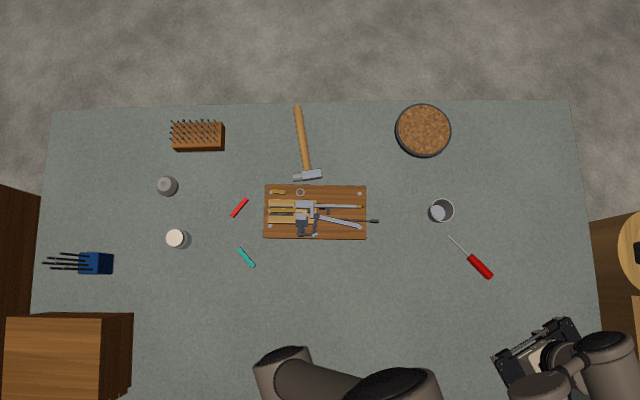

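View pics/side0.png

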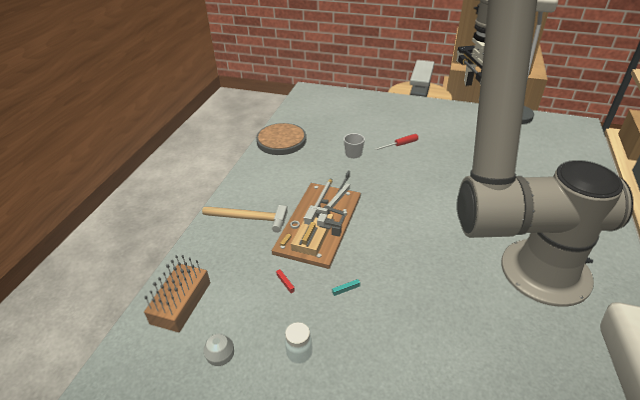

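The top view shows the board at px (263–366, 185–240), jaws to the left. Things that could pass for the blank:
- Bar between the rails, about (283,208)
- Spare at (277,191)
- Red bar at (239,208)
- Turquoise bar at (247,257)

I choose the bar between the rails. Next I measure the board and take a close crop.

```bash
cat > h.py <<'E'
import numpy as np, cv2
from plant import get_obs, vision
from scipy.spatial.transform import Rotation as R
def cap(n):
    o=get_obs(); c=vision.capture(n)
    if n=="wrist":
        T=np.eye(4);T[:3,:3]=R.from_euler('xyz',o['tcp_rot']).as_matrix();T[:3,3]=o['tool_pos']
        c['pose']=T@c['T_tool_cam']
    f=200/np.tan(np.radians(c['vfov'])/2)
    c['K']=np.array([[f,0,c['cx']],[0,f,c['cy']],[0,0,1]]); c['dist']=np.array(c['dist'],float)
    c['bgr']=c['pixels'][:,:,::-1].copy(); return c
def ray(c,uv,z):
    uv=np.asarray(uv,float).reshape(-1,1,2)
    p=cv2.undistortPoints(uv,c['K'],c['dist']).reshape(-1,2)
    d=np.c_[p[:,0],-p[:,1],-np.ones(len(p))]@c['pose'][:3,:3].T
    o=c['pose'][:3,3]; return o+d*((z-o[2])/d[:,2])[:,None]
def proj(c,P):
    P=np.asarray(P,float).reshape(-1,3); q=(P-c['pose'][:3,3])@c['pose'][:3,:3]
    q=q*[1,-1,-1]
    return cv2.projectPoints(q,np.zeros(3),np.zeros(3),c['K'],c['dist'])[0].reshape(-1,2)
E
python3 - <<'E'
from h import *
for n,roi in (("top",(255,178,120,70)),("side",(260,170,110,105))):
    c=cap(n); x,y,w,h=roi
    hsv=cv2.cvtColor(c['bgr'],cv2.COLOR_BGR2HSV)
    m=np.zeros((400,640),np.uint8); s=hsv[y:y+h,x:x+w]
    m[y:y+h,x:x+w]=((s[...,0]<22)&(s[...,1]>80)&(s[...,2]>40))*255
    m=cv2.morphologyEx(m,cv2.MORPH_CLOSE,np.ones((9,9)))
    k=max(cv2.findContours(m,0,2)[0],key=cv2.contourArea)
    hull=cv2.convexHull(k)
    q=cv2.approxPolyDP(hull,5,True).reshape(-1,2)
    print(n,q.tolist()); P=ray(c,q,18)[:,:2]; print(P.round(1))
    G=ray(c,hull.reshape(-1,2),18)[:,:2].astype(np.float32); print(cv2.minAreaRect(G))
    if n=="top": cv2.imwrite("pics/top_crop.png",cv2.resize(c['bgr'][y:y+h,x:x+w],None,fx=6,fy=6,interpolation=cv2.INTER_CUBIC))
E
```

```text
top [[265, 185], [365, 186], [365, 239], [264, 237]]
[[ 677.6  135.2]
 [ 668.4 -161.6]
 [ 511.4 -154.7]
 [ 523.   137.2]]
((595.6761474609375, -10.0347900390625), (297.0863342285156, 160.3762664794922), 87.74801635742188)
side [[360, 193], [328, 268], [272, 253], [311, 183], [330, 179]]
[[ 510.4 -151.5]
 [ 520.4  154.8]
 [ 672.9  146.2]
 [ 665.4 -158.1]
 [ 614.9 -192.9]]
((592.835693359375, -19.596389770507812), (344.6734924316406, 160.4086151123047), 87.85546875)
```

View pics/top_crop.png

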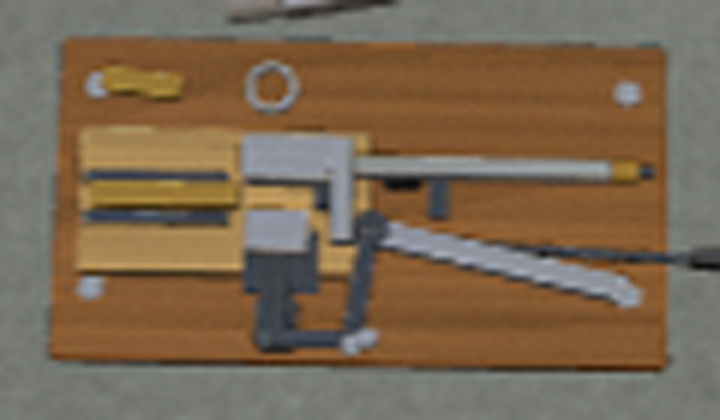

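The crop confirms the brass blank lies between the rails, crop px (85–235, 190). The pliers are open and the tail is at the right edge, (705,258). The board centre is about world (595,-9), yaw about 1.535. I'm moving in for a wrist view.

```bash
cat >> h.py <<'E'
def go(p,yaw):
    o=get_obs(); M=R.from_euler('xyz',o['tcp_rot']); t=np.array(p)-o['tool_pos']
    q=(M.inv()*R.from_euler('xyz',[np.pi,0,yaw])).as_rotvec()
    print('dp',(M.inv().apply(t)/1000).round(4),'rot',q.round(4),'pos',o['tool_pos'].round(1),'rpy',o['tcp_rot'].round(4),'t',round(o['time'],2),'F',o['contact_force'].round(1))
E
python3 - <<'E'
from h import *
go([585,0,330],1.535)
print(vision.capture("wrist")["T_tool_cam"].round(2))
E
```

```text
dp [ 0.5237 -0.2642 -0.1034] rot [-8.0000e-04 -6.0000e-04 -1.0732e+00] pos [ 233.9 -469.8  226.3] rpy [-3.1407e+00 -1.0000e-04  4.6180e-01] t 0.2 F [-0.4 -0.5  0.5]
[[  -0.      0.97    0.26   69.71]
 [   1.      0.     -0.      0.91]
 [  -0.      0.26   -0.97 -158.76]
 [   0.      0.      0.      1.  ]]
```

```bash
python3 -m pendant '{"dp":[[0.05,-0.025,-0.04],[0.1,-0.05,-0.08],[0.15,-0.075,-0.103],[0.2,-0.1,-0.103],[0.25,-0.125,-0.103],[0.3,-0.15,-0.103],[0.35,-0.175,-0.103],[0.4,-0.2,-0.103]],"rotation":[[0,0,-0.13],[0,0,-0.26],[0,0,-0.39],[0,0,-0.52],[0,0,-0.66],[0,0,-0.8],[0,0,-0.94],[0,0,-1.073]]}' 
python3 -c "
from h import *
go([585,0,330],1.535)"
```

```text
time: 1.25
tool_pos: [503.8, -111.1, 329.7]
tcp_rot: [3.141, 0.0, 1.539]
contact_force: [0.8, -1.2, 0.5]
grip_width: 91.7
finger_force: 0.0
dp [ 0.1136  0.0777 -0.0003] rot [0.0002 0.0003 0.0043] pos [ 503.8 -111.1  329.7] rpy [3.1414e+00 3.0000e-04 1.5393e+00] t 1.25 F [ 0.8 -1.2  0.5]
```

```bash
python3 -m pendant '{"dp":[[0.04,0.026,0],[0.08,0.052,0],[0.114,0.078,0],[0.114,0.078,0],[0.114,0.078,0]],"rotation":[[0,0,0.004],[0,0,0.004],[0,0,0.004],[0,0,0.004],[0,0,0.004]]}' 0
python3 - <<'E'
from h import *
c=cap("wrist"); np.savez("w1.npz",**{k:c[k] for k in('K','dist','pose','bgr')})
cv2.imwrite("pics/w1.png",c['bgr'])
go([585,0,330],1.535)
b=1.536;O=np.array([595.5,-9,0]);Rb=R.from_euler('z',b).as_matrix()
def w(p): return O+Rb@(np.array(p)-[0,-5,0])
for p in [(-150,-85,18),(150,-85,18),(150,75,18),(-150,75,18)]: print(p,proj(c,w(p)).round())
E
```

```text
time: 1.88
tool_pos: [584.6, -1.9, 329.4]
tcp_rot: [-3.141, 0.0, 1.531]
contact_force: [0.0, -0.0, 0.2]
grip_width: 46.5
finger_force: 0.0
dp [ 0.0024  0.0004 -0.0004] rot [-0.0005  0.0004 -0.0049] pos [584.5  -2.3 329.6] rpy [-3.1411e+00  4.0000e-04  1.5301e+00] t 1.93 F [ 0.  -1.  -0.8]
(-150, -85, 18) [[376. 256.]]
(150, -85, 18) [[385.  63.]]
(150, 75, 18) [[272.  63.]]
(-150, 75, 18) [[280. 257.]]
```

View pics/w1.png

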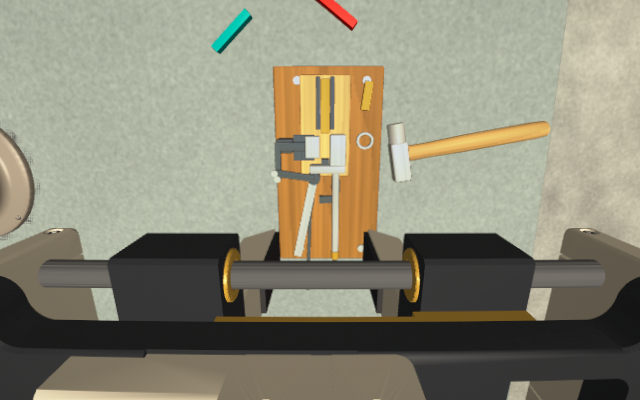

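The wrist view shows the board at (273–384, 66–260), within 3 px of prediction. The blank is at about (325,105), and the handles run down to the fingers. I'll take a closer look and fit the edges.

```bash
python3 -m pendant '{"dp":[[0.01,-0.003,0.05],[0.02,-0.006,0.10],[0.02,-0.006,0.15],[0.02,-0.006,0.15],[0.02,-0.006,0.15]],"rotation":[[0,0,0],[0,0,0],[0,0,0],[0,0,0],[0,0,0]]}' 0
python3 - <<'E'
from h import *
c=cap("wrist"); cv2.imwrite("pics/w2.png",c['bgr'])
import pickle; pickle.dump(c,open('w2.pkl','wb'))
go([585,0,330],1.535)
E
```

```text
time: 2.55
tool_pos: [580.9, 17.7, 182.1]
tcp_rot: [3.138, 0.0, 1.53]
contact_force: [0.1, 0.5, 0.5]
grip_width: 0.4
finger_force: 0.0
dp [-0.0177  0.0052 -0.1474] rot [ 0.0047  0.0004 -0.0051] pos [581.2  17.8 182.5] rpy [3.1368e+00 4.0000e-04 1.5299e+00] t 2.6 F [ 0.3 -0.7 -0.2]
```

View pics/w2.png

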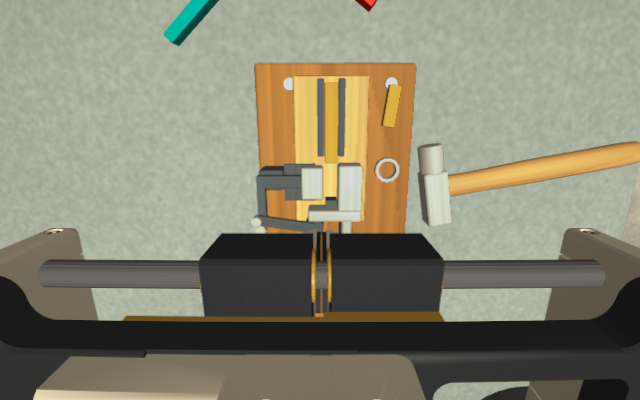

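Closer view: the board's top corners are at about (256,64) and (416,64), the rails at columns 321 and 342, and the blank at (331, 82–162). Next I fit these in code.

```bash
python3 - <<'E'
from h import *
import pickle; c=pickle.load(open('w2.pkl','rb'))
g=cv2.cvtColor(c['bgr'],cv2.COLOR_BGR2HSV); print('bg',g[100,200],'board',g[100,275],'block',g[120,305],'blank',g[120,331],'rail',g[120,321])
bm=((g[...,0]<22)&(g[...,1]>70)).astype(np.uint8)
L=[];Rr=[]
for r in range(75,230):
    xs=np.flatnonzero(bm[r,245:425])+245
    if r<160 : L.append((xs[0]-.5,r))
    Rr.append((xs[-1]+.5,r))
T=[(u,np.flatnonzero(bm[40:100,u])[0]+40-.5) for u in range(262,411)]
def fit(P):
    vx,vy,x,y=cv2.fitLine(ray(c,P,18)[:,:2].astype(np.float32),cv2.DIST_HUBER,0,.01,.01).ravel()
    return np.array([x,y]),np.array([vx,vy])
for n,P in(('L',L),('R',Rr),('T',T)):
    p,d=fit(P); print(n,p.round(1),np.degrees(np.arctan2(d[1],d[0])).round(2))
pl,dl=fit(L);pr,dr=fit(Rr);pt,dt=fit(T)
ang=lambda d:np.arctan2(d[1],d[0])%np.pi
b=np.mean([ang(dl),ang(dr)]);print('yaw',b, ang(dt)-np.pi/2)
bx=np.array([np.cos(b),np.sin(b)]);by=np.array([-bx[1],bx[0]])
print('width',(pl-pr)@by)
X=pt@bx-150; Y=(pl@by-75+pr@by+85)/2
print('origin',X*bx+Y*by)
# rows/cols of blank and rails
row=g[120,300:365];print([tuple(map(int,v)) for v in row[10:50:1]])
print([ (r,)+tuple(map(int,g[r,331])) for r in list(range(72,92))+list(range(155,175))])
E
```

```text
bg [ 40  26 178] board [ 16 170 191] block [ 21 134 233] blank [ 22 177 221] rail [ 98  26 107]
L [518.8  88.9] 87.75
R [676.1  45.7] 87.71
T [592.9 138. ] -2.27
yaw 1.5312482 1.5311381
width 158.8722
origin [589.3009   -12.000608]
[(21, 135, 229), (21, 135, 230), (21, 135, 232), (21, 135, 232), (21, 135, 233), (21, 134, 233), (21, 133, 232), (19, 118, 184), (78, 13, 97), (94, 20, 103), (97, 22, 105), (98, 26, 107), (100, 22, 105), (19, 71, 126), (19, 143, 150), (21, 176, 191), (22, 177, 220), (22, 181, 220), (22, 180, 221), (22, 177, 221), (22, 176, 222), (22, 177, 221), (22, 177, 220), (22, 178, 219), (21, 177, 217), (21, 179, 215), (22, 177, 216), (21, 185, 216), (19, 151, 159), (90, 11, 94), (96, 24, 105), (100, 29, 107), (100, 28, 108), (102, 30, 109), (19, 74, 141), (20, 130, 221), (22, 131, 240), (22, 130, 238), (22, 130, 237), (22, 131, 236)]
[(72, 16, 168, 175), (73, 16, 167, 176), (74, 16, 168, 176), (75, 16, 161, 165), (76, 19, 141, 235), (77, 23, 128, 243), (78, 23, 127, 243), (79, 23, 126, 243), (80, 23, 126, 244), (81, 23, 126, 243), (82, 20, 191, 222), (83, 21, 177, 218), (84, 21, 177, 218), (85, 22, 177, 219), (86, 22, 177, 219), (87, 21, 176, 219), (88, 21, 176, 219), (89, 22, 177, 219), (90, 22, 177, 218), (91, 22, 177, 218), (155, 22, 179, 224), (156, 22, 178, 224), (157, 22, 180, 224), (158, 22, 180, 224), (159, 22, 180, 224), (160, 22, 180, 223), (161, 22, 181, 223), (162, 21, 165, 216), (163, 21, 136, 229), (164, 23, 129, 246), (165, 23, 128, 246), (166, 23, 128, 246), (167, 24, 128, 246), (168, 23, 129, 246), (169, 23, 128, 247), (170, 23, 129, 247), (171, 24, 129, 247), (172, 24, 129, 247), (173, 24, 129, 247), (174, 24, 129, 247)]
```

```bash
cat >> h.py <<'E'
B=1.5312; O=np.array([589.5,-11.5,0]); RB=R.from_euler('z',B)
def W(x,y,z): return O+RB.apply([x,y,z])
def bd(P): return RB.inv().apply(np.asarray(P)-O)
E
python3 - <<'E'
from h import *
import pickle; c=pickle.load(open('w2.pkl','rb'))
print('blank ends',bd(ray(c,[(331,81.5),(331,162)],60)).round(1))
print('rails y @49',bd(ray(c,[(317.5,120),(323,120),(343,120),(348.5,120)],49)).round(1))
print('block end',bd(ray(c,[(331,75.5)],44)).round(1), 'fixedjaw out corner',bd(ray(c,[(349,165),(361,165)],68)).round(1))
print('tcp',bd(get_obs()['tool_pos']).round(1))
go(W(160,0,110),B)
E
```

```text
blank ends [[127.5   0.5  60. ]
 [ 57.8   0.   60. ]]
rails y @49 [[ 95.2  12.3  49. ]
 [ 95.1   7.3  49. ]
 [ 95.1 -11.2  49. ]
 [ 95.1 -16.3  49. ]]
block end [[134.3  -0.   44. ]] fixedjaw out corner [[ 56.2 -15.8  68. ]
 [ 56.2 -26.6  68. ]]
tcp [ 29.    9.4 182.5]
dp [0.131  0.0089 0.0725] rot [ 0.0047  0.0004 -0.0013] pos [581.2  17.8 182.5] rpy [3.1368e+00 4.0000e-04 1.5299e+00] t 2.6 F [ 0.3 -0.7 -0.2]
```

The blank measures 69.7 mm, with its outer end at board x 127.5, and the block end at 134.3 matches its 135. I'm going down beyond the outer end.

```bash
python3 -m pendant '{"dp":[[0.06,0.004,0.02],[0.11,0.008,0.04],[0.129,0.009,0.08],[0.129,0.009,0.115],[0.129,0.009,0.13],[0.129,0.009,0.13],[0.129,0.009,0.13]],"rotation":[[0.004,0,0],[0.004,0,0],[0.004,0,0],[0.004,0,0],[0.004,0,0],[0.004,0,0],[0.004,0,0]]}' 0
python3 - <<'E'
from h import *
print(bd(get_obs()['tool_pos']).round(1)); go(W(137,0,52),B)
E
```

```text
time: 3.48
tool_pos: [595.4, 146.8, 51.8]
tcp_rot: [-3.141, -0.0, 1.53]
contact_force: [-0.0, 0.0, 0.7]
grip_width: 0.3
finger_force: 0.0
[158.4   0.4  51.8]
dp [-0.0214  0.0004 -0.0002] rot [-0.0004 -0.0005 -0.0011] pos [595.4 146.8  51.8] rpy [-3.1411e+00 -5.0000e-04  1.5301e+00] t 3.48 F [-0.   0.   0.7]
```

```bash
python3 -m pendant '{"dp":[[-0.012,0,0],[-0.018,0,0],[-0.021,0,0],[-0.024,0,0],[-0.029,0,0],[-0.034,0,0],[-0.039,0,0],[-0.044,0,0]],"rotation":[[0,0,0],[0,0,0],[0,0,0],[0,0,0],[0,0,0],[0,0,0],[0,0,0],[0,0,0]]}' 
python3 -m pendant '{"dp":[[-0.002,0,0],[-0.004,0,0],[-0.004,0,0],[-0.004,0,0]],"rotation":[[0,0,0],[0,0,0],[0,0,0],[0,0,0]]}'
python3 - <<'E'
from h import *
print(bd(get_obs()['tool_pos']).round(1)); 
E
```

```text
time: 4.47
tool_pos: [592.1, 102.8, 49.7]
tcp_rot: [-3.137, 0.0, 1.531]
contact_force: [-0.3, 0.5, 0.9]
grip_width: 0.5
finger_force: 0.4
time: 4.97
tool_pos: [591.9, 99.1, 49.6]
tcp_rot: [-3.137, 0.0, 1.531]
contact_force: [0.4, -0.8, 0.0]
grip_width: 0.5
finger_force: 0.0
[110.7   1.9  49.6]
```

```bash
cat > ok.py <<'E'
import sys; from h import *
o=get_obs(); f=o['contact_force']; print('board',bd(o['tool_pos']).round(1),'Fb',RB.inv().apply(f).round(1),'t',round(o['time'],2),'w',round(o['grip_width'],1),'ff',round(o['finger_force'],1),'rpy',o['tcp_rot'].round(3))
sys.exit(abs(RB.inv().apply(f)[0])>float(sys.argv[1]))
E
python3 -m pendant '{"dp":[[0,0.001,-0.002],[-0.001,0.001,-0.002],[-0.001,0.001,-0.002]],"rotation":[[0,0,0],[0,0,0],[0,0,0]]}' >/dev/null; python3 ok.py 2 &&
python3 -m pendant '{"dp":[[-0.001,0,0],[-0.002,0,0],[-0.002,0,0]],"rotation":[[0,0,0],[0,0,0],[0,0,0]]}' >/dev/null; python3 ok.py 2 &&
python3 -m pendant '{"dp":[[-0.001,0,0],[-0.002,0,0],[-0.002,0,0]],"rotation":[[0,0,0],[0,0,0],[0,0,0]]}'>/dev/null; python3 ok.py 2
```

```text
board [109.7   0.7  51.8] Fb [ 1.4 -0.1  0.4] t 5.35 w 0.4 ff 0.3 rpy [-3.138 -0.     1.531]
board [109.7   0.7  51.8] Fb [ 1.4 -0.1  0.4] t 5.35 w 0.4 ff 0.3 rpy [-3.138 -0.     1.531]
board [109.7   0.7  51.8] Fb [ 1.4 -0.1  0.4] t 5.35 w 0.4 ff 0.3 rpy [-3.138 -0.     1.531]False
False
False
```

```bash
sed -i 's/sys.exit(\(.*\))$/sys.exit(int(\1))/' ok.py; set -e
python3 -m pendant '{"dp":[[-0.001,0,0],[-0.002,0,0],[-0.002,0,0]],"rotation":[[0,0,0],[0,0,0],[0,0,0]]}' >/dev/null; python3 ok.py 2.3
python3 -m pendant '{"dp":[[-0.001,0,0],[-0.002,0,0],[-0.002,0,0]],"rotation":[[0,0,0],[0,0,0],[0,0,0]]}'>/dev/null; python3 ok.py 2.3
python3 -m pendant '{"dp":[[-0.001,0,0],[-0.001,0,0]],"rotation":[[0,0,0],[0,0,0]]}'>/dev/null; python3 ok.py 2.3
python3 -m pendant '{"dp":[[-0.001,0,0],[-0.001,0,0]],"rotation":[[0,0,0],[0,0,0]]}'>/dev/null; python3 ok.py 2.3
python3 -m pendant '{"dp":[[-0.001,0,0],[-0.001,0,0]],"rotation":[[0,0,0],[0,0,0]]}'>/dev/null; python3 ok.py 2.3
```

```text
board [107.5   0.9  51.7] Fb [ 0.1 -0.3  1.3] t 5.72 w 0.3 ff 0.2 rpy [-3.138  0.     1.531]
board [105.5   0.9  51.7] Fb [0.4 1.2 1.4] t 6.1 w 0.5 ff 0.1 rpy [-3.138  0.     1.531]
board [104.5   0.9  51.6] Fb [ 0.6  0.4 -0.1] t 6.35 w 0.3 ff 0.1 rpy [-3.137  0.     1.531]
board [104.1   0.9  51.6] Fb [ 3.4 -1.  -0.8] t 6.6 w 0.3 ff 1.6 rpy [-3.138e+00 -1.000e-03  1.531e+00]
```

It has met the stop: 3.4 N at TCP x 104.1. I'm pressing a little harder.

```bash
set -e
python3 -m pendant '{"dp":[[-0.0004,0,0],[-0.0004,0,0]],"rotation":[[0,0,0],[0,0,0]]}'>/dev/null; python3 ok.py 6
python3 -m pendant '{"dp":[[-0.0004,0,0],[-0.0004,0,0]],"rotation":[[0,0,0],[0,0,0]]}'>/dev/null; python3 ok.py 6
```

```text
board [104.    0.9  51.7] Fb [ 5.2 -0.4  0.7] t 6.85 w 0.4 ff 2.6 rpy [-3.138e+00 -1.000e-03  1.531e+00]
board [104.    0.9  51.7] Fb [6.3 0.1 0.1] t 7.1 w 0.7 ff 3.3 rpy [-3.138e+00 -1.000e-03  1.531e+00]
```

```bash
set -e
python3 -m pendant '{"dp":[[-0.0003,0,0],[-0.0003,0,0]],"rotation":[[0,0,0],[0,0,0]]}'>/dev/null; python3 ok.py 20
python3 -m pendant '{"dp":[[0,0,0]],"rotation":[[0,0,0]]}'>/dev/null; python3 ok.py 20
python3 -m pendant '{"dp":[[0.01,0,0],[0.03,0,0],[0.04,0,-0.04],[0.04,0,-0.08],[0,0,-0.11],[-0.06,0,-0.11],[-0.12,0,-0.11],[-0.18,-0.01,-0.11]],"rotation":[[0,0,0],[0,0,0],[0,0,0],[0,0,0],[0,0,0],[0,0,0],[0,0,0],[0,0,0]]}' 0.0915 >/dev/null; python3 ok.py 20
```

```text
board [103.9   0.9  51.8] Fb [ 6.8  0.  -0.4] t 7.35 w 0.0 ff 3.8 rpy [-3.138e+00 -2.000e-03  1.531e+00]
board [103.9   0.9  51.8] Fb [7.9 0.1 0.3] t 7.47 w 0.4 ff 3.8 rpy [-3.138e+00 -2.000e-03  1.531e+00]
board [-78.4  10.1 161.9] Fb [ 0.3 -1.  -0.5] t 8.47 w 75.6 ff 0.0 rpy [-3.138e+00  1.000e-03  1.532e+00]
```

Pressed home at about 7–8 N. I'm going down astride the handles at board x -100.

```bash
set -e
python3 -m pendant '{"dp":[[-0.021,0,0],[-0.021,0,0.04],[-0.021,0,0.06],[-0.021,0,0.06]],"rotation":[[-0.003,0,0],[-0.003,0,0],[-0.003,0,0],[-0.003,0,0]]}' 0.0915 >/dev/null; python3 ok.py 20
python3 - <<'E'
from h import *
cv2.imwrite("pics/side1.png",cv2.resize(cap("side")['bgr'][140:280,240:400],None,fx=4,fy=4,interpolation=cv2.INTER_CUBIC))
E
```

```text
board [-97.1  11.4 100.2] Fb [-0.8  0.  -0.4] t 8.97 w 91.4 ff 0.0 rpy [-3.137e+00 -1.000e-03  1.532e+00]
```

View pics/side1.png

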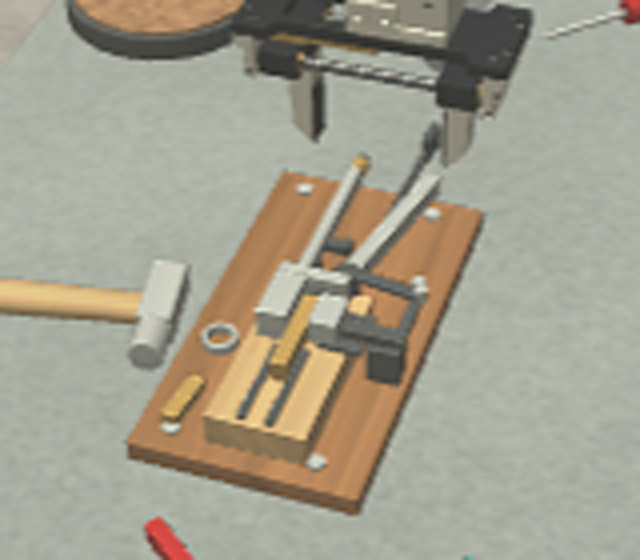

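The fingers stand either side of both handles, clear, and the blank sits in the jaws. Descending.

```bash
set -e
python3 -m pendant '{"dp":[[-0.003,0.001,0.03],[-0.003,0.001,0.045],[-0.003,0.001,0.055],[-0.003,0.001,0.055],[-0.003,0.001,0.055]],"rotation":[[-0.004,0,0],[-0.004,0,0],[-0.004,0,0],[-0.004,0,0],[-0.004,0,0]]}' 0.0915 >/dev/null; python3 ok.py 20
python3 -m pendant '{"dp":[[0,0,0],[0,0,0],[0,0,0]],"rotation":[[0,0,0],[0,0,0],[0,0,0]]}' 0.075 >/dev/null; python3 ok.py 20
python3 -m pendant '{"dp":[[0,0,0],[0,0,0],[0,0,0]],"rotation":[[0,0,0],[0,0,0],[0,0,0]]}' 0.07 >/dev/null; python3 ok.py 20
```

```text
board [-101.5    9.2   47.6] Fb [-0.1  0.5  0.1] t 9.65 w 91.2 ff 0.0 rpy [3.137 0.    1.531]
board [-101.5    9.7   47. ] Fb [-0.3  0.8  0.4] t 10.03 w 75.6 ff 0.0 rpy [3.138 0.    1.531]
board [-101.4    9.9   46.7] Fb [-0.4  0.8  0.7] t 10.4 w 69.8 ff 0.1 rpy [3.139 0.    1.531]
```

```bash
set -e
python3 -m pendant '{"dp":[[0,-0.001,0.001],[0,-0.001,0.001],[0,-0.001,0.001]],"rotation":[[0,0,0],[0,0,0],[0,0,0]]}' 0.066 >/dev/null; python3 ok.py 20
python3 -m pendant '{"dp":[[0,0,0],[0,0,0]],"rotation":[[0,0,0],[0,0,0]]}' 0.064 >/dev/null; python3 ok.py 20
python3 -m pendant '{"dp":[[0,0,0],[0,0,0]],"rotation":[[0,0,0],[0,0,0]]}' 0.062 >/dev/null; python3 ok.py 20
```

```text
board [-101.4   11.1   45.6] Fb [0.  1.9 1. ] t 10.78 w 65.5 ff 0.8 rpy [ 3.139 -0.     1.531]
board [-101.5   11.3   45.6] Fb [-0.8  3.4  0.5] t 11.03 w 64.1 ff 1.7 rpy [3.14  0.    1.531]
board [-101.6   11.    45.6] Fb [-2.   3.4 -0.3] t 11.28 w 61.9 ff 2.2 rpy [3.139 0.    1.531]
```

```bash
set -e
python3 -m pendant '{"dp":[[0,0.001,0],[0,0.001,0]],"rotation":[[0,0,0],[0,0,0]]}' 0.060 >/dev/null; python3 ok.py 20
python3 -m pendant '{"dp":[[0,0.001,0],[0,0.001,0]],"rotation":[[0,0,0],[0,0,0]]}' 0.058 >/dev/null; python3 ok.py 20
python3 -m pendant '{"dp":[[0,0.001,0],[0,0.001,0]],"rotation":[[0,0,0],[0,0,0]]}' 0.056 >/dev/null; python3 ok.py 20
```

```text
board [-101.5    9.8   45.7] Fb [-1.9  4.7  0. ] t 11.53 w 60.0 ff 1.8 rpy [3.139 0.    1.531]
board [-101.6    9.    45.7] Fb [-2.7  5.2  0.6] t 11.78 w 58.2 ff 4.3 rpy [3.139 0.    1.531]
board [-101.6    8.1   45.7] Fb [-3.5  4.2 -0.2] t 12.03 w 56.3 ff 5.7 rpy [3.139 0.    1.531]
```

```bash
set -e
python3 -m pendant '{"dp":[[0,0.001,0],[0,0.001,0]],"rotation":[[0,0,0],[0,0,0]]}' 0.054 >/dev/null; python3 ok.py 20
python3 -m pendant '{"dp":[[0,0.001,0],[0,0.001,0]],"rotation":[[0,0,0],[0,0,0]]}' 0.052 >/dev/null; python3 ok.py 20
python3 -m pendant '{"dp":[[0,0.001,0],[0,0.001,0]],"rotation":[[0,0,0],[0,0,0]]}' 0.050 >/dev/null; python3 ok.py 20
```

```text
board [-101.7    7.1   45.6] Fb [-3.5  5.1 -0.1] t 12.28 w 53.8 ff 5.8 rpy [3.139 0.    1.531]
board [-101.7    6.1   45.6] Fb [-4.4  4.8 -1.3] t 12.53 w 51.9 ff 4.9 rpy [3.139 0.    1.531]
board [-101.6    4.9   45.6] Fb [-3.3  4.4  1. ] t 12.78 w 50.0 ff 2.1 rpy [3.139 0.    1.531]
```

```bash
set -e
python3 -m pendant '{"dp":[[0,0.0005,0],[0,0.0005,0]],"rotation":[[0,0,0],[0,0,0]]}' 0.0485 >/dev/null; python3 ok.py 20
python3 -m pendant '{"dp":[[0,0.001,0],[0,0.001,0]],"rotation":[[0,0,0],[0,0,0]]}' 0.047 >/dev/null; python3 ok.py 20
python3 -m pendant '{"dp":[[0,0.0005,0],[0,0.0005,0]],"rotation":[[0,0,0],[0,0,0]]}' 0.0455 >/dev/null; python3 ok.py 20
```

```text
board [-101.2    3.1   46.1] Fb [ 0.2 -0.3 -0.1] t 13.03 w 48.5 ff 0.0 rpy [ 3.136 -0.     1.531]
board [-101.3    2.7   46. ] Fb [ 0.4 -0.6 -0.5] t 13.28 w 47.0 ff 0.0 rpy [3.137 0.    1.531]
board [-101.4    2.6   45.8] Fb [ 0.2 -0.  -0.1] t 13.53 w 45.4 ff 0.0 rpy [3.138 0.    1.531]
```

It snapped: the force fell to zero. I'll feel for the lock stop, then let go.

```bash
set -e
python3 -m pendant '{"dp":[[0,0.0005,0],[0,0.0005,0]],"rotation":[[0,0,0],[0,0,0]]}' 0.044 >/dev/null; python3 ok.py 20
python3 -m pendant '{"dp":[[0,0.0005,0],[0,0.0005,0]],"rotation":[[0,0,0],[0,0,0]]}' 0.0425 >/dev/null; python3 ok.py 20
```

```text
board [-101.4    2.    45.8] Fb [ 0.4 -1.5 -0.3] t 13.78 w 44.4 ff 0.7 rpy [3.138 0.    1.531]
board [-101.4    1.5   45.8] Fb [ 0.1 -2.4 -1.2] t 14.03 w 42.9 ff 27.7 rpy [3.138 0.    1.531]
```

It is rigid at 42.9 mm, so it's locked. I'm opening, lifting and waiting.

```bash
set -e
python3 -m pendant '{"dp":[[0,0,0],[0,0,0],[0,0,0],[0,0,-0.02],[0,0,-0.06],[0,0,-0.1],[0,0,-0.1],[0,0,-0.1]],"rotation":[[0,0,0],[0,0,0],[0,0,0],[0,0,0],[0,0,0],[0,0,0],[0,0,0],[0,0,0]]}' 0.08 >/dev/null; python3 ok.py 20
python3 -m pendant '{"dp":[[0,0.03,0],[0,0.05,0],[-0.03,0.07,0],[-0.07,0.07,0],[-0.07,0.07,0],[-0.07,0.07,0]],"rotation":[[0,0,0],[0,0,0],[0,0,0],[0,0,0],[0,0,0],[0,0,0]]}' 0 >/dev/null; python3 ok.py 20
python3 - <<'E'
from h import *
c=cap("side");cv2.imwrite("pics/side2.png",cv2.resize(c['bgr'][140:280,240:400],None,fx=4,fy=4,interpolation=cv2.INTER_CUBIC))
print(proj(c,[W(-167,-6,67),W(-167,20,67)]).round())
E
```

```text
board [-101.3    2.6  145.1] Fb [0.1 0.9 0. ] t 15.03 w 80.1 ff 0.0 rpy [ 3.14  -0.     1.531]
board [-170.9  -67.1  144.4] Fb [-0.1 -0.1 -0.5] t 15.78 w 24.6 ff 0.0 rpy [ 3.141e+00 -1.000e-03  1.530e+00]
[[337. 170.]
 [345. 172.]]
```

View pics/side2.png

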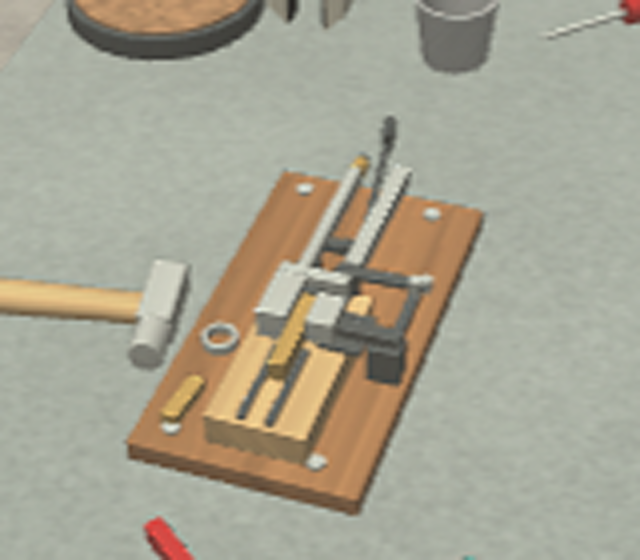

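The handles are parallel and locked. The tail is at full px (337,171), matching the predicted (337,170). I'm going down on its -y side.

```bash
set -e
python3 -m pendant '{"dp":[[0,0,0.05],[0,0,0.08],[0,0,0.096],[0,0,0.096],[0,-0.01,0.096],[0,-0.02,0.096],[0,-0.028,0.096],[0,-0.028,0.096]],"rotation":[[0,0,0],[0,0,0],[0,0,0],[0,0,0],[0,0,0],[0,0,0],[0,0,0],[0,0,0]]}' 0 >/dev/null; python3 ok.py 20
python3 -m pendant '{"dp":[[0,-0.003,0],[0,-0.006,0],[0,-0.006,0]],"rotation":[[0,0,0],[0,0,0],[0,0,0]]}' >/dev/null; python3 ok.py 20
python3 -m pendant '{"dp":[[0,-0.002,0],[0,-0.004,0],[0,-0.004,0]],"rotation":[[0,0,0],[0,0,0],[0,0,0]]}' >/dev/null; python3 ok.py 20
```

```text
board [-171.6  -39.7   50.6] Fb [-0.   0.3 -0.8] t 16.82 w 0.7 ff 0.0 rpy [3.138 0.    1.53 ]
board [-171.4  -34.    49.8] Fb [-0.9 -0.3  0.2] t 17.2 w 0.6 ff 0.0 rpy [3.139 0.    1.531]
board [-171.4  -30.    49.9] Fb [-0.4  0.6  0.2] t 17.57 w 0.5 ff 0.0 rpy [3.139 0.    1.531]
```

```bash
set -e
python3 -m pendant '{"dp":[[0,-0.002,0],[0,-0.004,0],[0,-0.004,0]],"rotation":[[0,0,0],[0,0,0],[0,0,0]]}' >/dev/null; python3 ok.py 20
python3 -m pendant '{"dp":[[0,-0.002,0],[0,-0.004,0],[0,-0.004,0]],"rotation":[[0,0,0],[0,0,0],[0,0,0]]}' >/dev/null; python3 ok.py 20
python3 -m pendant '{"dp":[[0,-0.002,0],[0,-0.004,0],[0,-0.004,0]],"rotation":[[0,0,0],[0,0,0],[0,0,0]]}' >/dev/null; python3 ok.py 20
```

```text
board [-171.6  -26.5   50.1] Fb [-0.2 -1.4 -0.1] t 17.95 w 0.5 ff 0.9 rpy [3.138 0.    1.531]
board [-171.6  -22.2   50. ] Fb [-2.1 -2.2 -0.5] t 18.32 w 0.5 ff 1.0 rpy [3.138 0.    1.531]
board [-171.6  -18.3   50. ] Fb [-1.8 -2.  -0.4] t 18.7 w 0.3 ff 1.5 rpy [3.138 0.    1.531]
```

Contact at about -27, and the tail is being pulled. Continuing.

```bash
set -e
python3 -m pendant '{"dp":[[0,-0.002,0],[0,-0.004,0],[0,-0.004,0]],"rotation":[[0,0,0],[0,0,0],[0,0,0]]}' >/dev/null; python3 ok.py 20
python3 -m pendant '{"dp":[[0,-0.002,0],[0,-0.004,0],[0,-0.004,0]],"rotation":[[0,0,0],[0,0,0],[0,0,0]]}' >/dev/null; python3 ok.py 20
python3 -m pendant '{"dp":[[0,-0.002,0],[0,-0.004,0],[0,-0.004,0]],"rotation":[[0,0,0],[0,0,0],[0,0,0]]}' >/dev/null; python3 ok.py 20
```

```text
board [-171.4  -13.9   49.8] Fb [-2.  -2.   0.9] t 19.07 w 0.5 ff 1.3 rpy [ 3.139 -0.     1.531]
board [-170.8   -9.1   49.4] Fb [-0.3  0.2 -0.7] t 19.45 w 0.4 ff 0.0 rpy [ 3.141e+00 -1.000e-03  1.531e+00]
board [-171.3   -5.8   49.7] Fb [ 0.2 -0.1  0.3] t 19.82 w 0.4 ff 0.0 rpy [ 3.139 -0.     1.531]
```

It released: the force went to zero after about 15 mm. I'm backing off, rising and checking.

```bash
set -e
python3 -m pendant '{"dp":[[0,0.015,0],[0,0.05,0],[0,0.06,-0.03],[0,0.06,-0.08],[0,0.06,-0.12],[0,0.06,-0.12],[0,0.06,-0.12]],"rotation":[[0,0,0],[0,0,0],[0,0,0],[0,0,0],[0,0,0],[0,0,0],[0,0,0]]}' >/dev/null; python3 ok.py 20
python3 - <<'E'
from h import *
a=cap("side")['bgr'][140:280,240:400]; 
cv2.imwrite("pics/side3.png",cv2.resize(a,None,fx=4,fy=4,interpolation=cv2.INTER_CUBIC))
c=cap("top")
hsv=cv2.cvtColor(c['bgr'],cv2.COLOR_BGR2HSV)
print(proj(c,[W(94.5,0,60),W(129,0,60),W(24,0,60)]).round(1))
print([(int(u),)+tuple(map(int,hsv[209,u])) for u in range(268,300)])
E
```

```text
board [-171.3  -65.3  169.2] Fb [-0.3  0.5 -0.2] t 20.7 w 0.6 ff 0.0 rpy [ 3.14  -0.     1.531]
[[281.3 210.3]
 [269.2 210.1]
 [306.3 210.8]]
[(268, 16, 132, 166), (269, 18, 125, 181), (270, 18, 128, 179), (271, 19, 126, 180), (272, 19, 126, 180), (273, 19, 128, 180), (274, 18, 125, 180), (275, 18, 125, 181), (276, 18, 127, 181), (277, 18, 128, 179), (278, 18, 125, 182), (279, 19, 128, 180), (280, 18, 125, 183), (281, 18, 127, 181), (282, 20, 137, 177), (283, 22, 152, 166), (284, 20, 165, 158), (285, 21, 169, 155), (286, 21, 164, 160), (287, 21, 167, 156), (288, 20, 165, 155), (289, 21, 161, 157), (290, 21, 164, 157), (291, 20, 164, 157), (292, 20, 161, 157), (293, 20, 170, 156), (294, 20, 165, 161), (295, 20, 162, 157), (296, 20, 165, 156), (297, 21, 166, 157), (298, 20, 168, 158), (299, 20, 165, 159)]
```

View pics/side3.png

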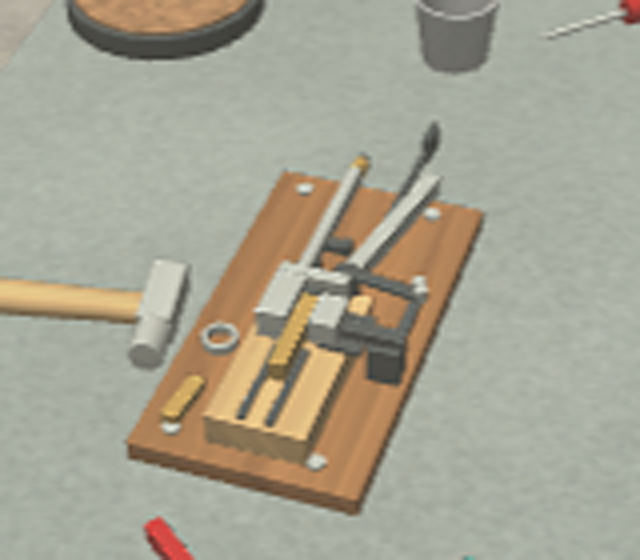

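The pliers are open, the lever is back at rest as at the start (tail at 430,135), and the blank is still home between the jaws, (290,340). Nothing else moved, so I'm handing in.

```bash
python3 -c "
from plant import workorder; print(workorder.close_job())"
```

```text
the job is handed in; nothing more can be done
None
```

Job handed in, though its verdict was not shown: the blank was pressed home at about 7–8 N, the pliers locked on it and held by themselves, and the release lever then sprang them open with the blank still home and nothing else moved.

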